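Shake glass nuggets into the three bays of a clay dish

TASK

Pick up the shaker by its wooden grip and shake the six glass nuggets out evenly over the three-bay clay dish, so that all six end up in the dish and none of its bays stays empty. Then stand the shaker upright in the middle of the round plywood bat and let go. The clay is soft, so do not bump the dish with the shaker or the gripper, and leave the mug, jar and brush where they are.

Things in the scene. Friction and masses are not known exactly. Their poses are not given: they have to be found in the camera images.
- shaker: Hand shaker, 0.25 kg: blue chute with clear cover, 176 mm long, 36 mm wide, on a flat foot 120 x 56 mm, light-wood grip block on top. Origin: underside of the foot, on the centre line, midway along the chute; z up as it stands. The chute's open mouth faces its -x, the +x end is closed. Standing, the chute's floor rises 8 degrees to the mouth, so the nuggets, in single file, stay in.
- grip (a point): Where to pinch the shaker: on its axis, 76 mm above its underside, in the grip block, which is 66 mm long (shaker's x), 24 mm wide (y) and spans 53 to 93 mm above the underside. Fingers close across y, from above; the cover lies just under the block.
- mouth (a point): Centre of the lower edge of the shaker's mouth: 87 mm towards -x from its origin, 32 mm above its underside; the opening is 30 mm wide, 30 mm high. To pour, tilt the mouth down: nuggets do not roll freely, they slide of themselves at 35 to 45 degrees nose-down, and creep out one by one when gently shaken along the chute at 20 to 30; tipped back the flow stops.
- dish: Rectangular clay dish, fixed to the bench, terracotta rim: 278 mm long (its y), 176 mm wide (its x), outer walls 8 mm thick and 30 mm high, floor 8 mm thick. Two ridges, 8 mm thick, tops 14 mm above the bench, split it along y into three equal bays, each 82 mm (y) x 160 mm (x). Origin: centre of its underside, on the bench.
- bat: Round plywood bat (throwing board), 190 mm across, 18 mm thick, fixed, on the bench. Origin: centre of its underside, so its top is 18 mm higher.
- mug: Bystander: cream clay mug, 84 mm across, 95 mm high, standing. Origin: centre of its underside.
- jar: Bystander: amber glass jar with white cap, 70 mm across, 110 mm high, standing. Origin: centre of its underside.
- brush: Bystander: brush lying on the bench, 200 mm long along its x. Origin: on its underside near the middle.
- bay0 (a point): Centre of the floor of the +y end bay of the dish, 8 mm above the bench; axes as the dish.
- bay1 (a point): Centre of the floor of the middle bay of the dish, 8 mm above the bench; axes as the dish.
- bay2 (a point): Centre of the floor of the -y end bay of the dish, 8 mm above the bench; axes as the dish.
- nugget0: Glass nugget, one of six alike (green): faceted, 22 mm across, 17 mm thick, 12 g. Origin: its centre. Starts in the shaker.
- nugget1: Glass nugget, one of six alike (amber): faceted, 22 mm across, 17 mm thick, 12 g. Origin: its centre. Starts in the shaker.
- nugget2: Glass nugget, one of six alike (blue): faceted, 22 mm across, 17 mm thick, 12 g. Origin: its centre. Starts in the shaker.
- nugget3: Glass nugget, one of six alike (green): faceted, 22 mm across, 17 mm thick, 12 g. Origin: its centre. Starts in the shaker.
- nugget4: Glass nugget, one of six alike (amber): faceted, 22 mm across, 17 mm thick, 12 g. Origin: its centre. Starts in the shaker.
- nugget5: Glass nugget, one of six alike (blue): faceted, 22 mm across, 17 mm thick, 12 g. Origin: its centre. Starts in the shaker.

How it is judged:
By the outcome, as a careful person would: the job done as asked, in the order asked, and still so for the second after the job is handed in, with the robot touching nothing.
It also fails if it takes over 72 s, if anything falls off the work surface, if the arm or the gripper's body presses on something with over 40 N, if the wrist force passes 120 N, or if a joint passes its speed limit or range.

ROBOT

A 6-joint arm with a two-finger parallel gripper is mounted at the origin on the work surface. World frame = base frame: x ahead of the robot, y to its left, z up, the work surface at z = 0. Lengths are in mm, angles in rad, forces in N, time in s.
With the tool pointing down it reaches from about 350 to 875 mm from the base axis. Payload 4.2 kg.
Tool frame: the origin (TCP) lies on the mounting face of the last link; the fingertips stand 173 mm ahead of it and the grasp point (between the pads) lies grip_point_offset ahead of it (grip_point_offset is the distance from the TCP to the grasp point, in mm); z points along the fingers, y is the line along which they close (so a half turn about z gives the same grasp; the last joint's range is limited). The gripper opens to 85 mm and grips with 20 to 120 N. Pads are 22 mm wide; open, the fingers measure 114 mm over their backs; the gripper's body (76 mm by 85 mm) begins 54 mm behind the grasp point. The pads swing forward as they close: fully open they stand 13 mm farther back than shut.
Start: joints at [-0.976, 0.385, 0.008, 0, -1.194, -0.259], TCP at [205.968, -590.065, 404.712] pointing down, gripper open.
Joint ranges: [-3.14, 3.14], [-1.21, 2.06], [-1.07, 1.41], [-3.16, 2.05], [-2.99, -0.16], [-3.1, 3.1]. Speed limits (rad/s): [2.79, 2.79, 3.14, 3.14, 3.14, 3.14].

INTERFACE

Orientations are given as a unit quaternion [x, y, z, w].
In Python, from bench import read_state, get_image, job_done, recognise, place_of, grip_point_offset gives the robot as it stands. The module is installed in compiled form; this text tells all that it offers.
- The arm moves only by the tool carry_out, never from a script. Its arguments are lists of equal length, an entry for each row: "slide": the shift along the tool's x, y, z in m, a list of three; "roll": the turn about the tool's z in degrees; "claw": the finger opening in m, from 0 to 0.0854. A call has 1 to 8 rows; each row is the pose to reach, as a shift and turn from the pose commanded when the call began, along the tool's axes at that moment; what a row does not reach only later rows make up. A row lasts 1/8 s, in which the tool goes at most 62.5 mm and 10.7 degrees, less where a joint would pass 70% of its speed; a pose out of reach is approached as far as the arm can. A call with a gripper value outside its range is refused whole. The fingers move at their own pace and stop on an object; the grip force is fixed at half the most. Time passes only in rows, so rows that repeat a pose let the fingers close. It gives the time, the measured TCP pose, the force, the opening and the grip force at its end, in the units of the state.
- read_state(): the state, without advancing time (a new reading comes with each control period).
- get_image(name): name is "side" or "top"; returns a dict with "img" (420x560x3 uint8, red, green, blue), "z_map" (420x560 float32, mm along the optical axis (not along the pixel's ray), 0 where there is no reading), "mtx" (3x3 intrinsics, pixels), "world_from_camera" (4x4, takes a point from camera to world coordinates). Camera axes: x right, y up, looking along -z (the intrinsics and any distortion apply to the point x, -y, -z); pixel columns grow to the right and rows downward; lengths in mm; the calibration is good to about 2 mm. A picture is of the moment at which its call begins.
- job_done(): hands the job in; it is judged then, once.
Trained networks look in a picture, given as the dict that the camera call returned (one of the last four; its "shot" number tells which), for a name from the list of things; names that differ only in an ending like _2 or _b are one class to them, and where a whole thing is asked for, a point or a joint stands for the part that bears it (a point fixed in the world has none). Each returns a list of dicts, best first, with "conf" (0 to 1); they miss things now and then, are a little off and sometimes report something else, mostly with a low value. They report only what shows in the picture. A call takes as long as a camera call.
- recognise(picture, thing): "at" ([column, row] in pixels, amid what is visible of it).
- place_of(picture, thing): "at" ([column, row] in pixels: a listed point, or the origin of a listed thing).
The state is a dict: "clock": time; "joints": joint angles; "joint_vel": joint speeds; "joint_efforts": joint torques, N m; "position": TCP position; "ee_rot": TCP orientation; "contact_force": force on the tool from outside, world axes, zero at the start; "wrist_torque": the same for the moment, N m; "gripper_width": finger opening in mm; "grasp_force": force on a finger pad.
Only numpy, scipy, OpenCV 4.12 (cv2) and the standard library are available. Lean on these libraries where they do the work, as an engineer would, in place of code of your own. Each camera call takes 0.05 s, during which the arm holds its last target. There are 200 camera calls.

## Working session

There is one attempt and no reset: what is moved stays moved. The work goes in short steps, Python scripts to look and compute and a tool call to move; the robot and the scene stay as the last step left them, time stands still between calls to the robot, and variables do not carry over. Pictures are saved under pics/ and viewed, at most 10 in all, crops included, and the job is handed in when it is done.

Besides the shell and the picture viewer there is one more tool, called as name(argument=value, ...), one argument or row to a line, values as JSON. carry_out: Moves the arm, as the interface text tells. Its arguments: {"type":"object","properties":{"slide":{"type":"array"},"roll":{"type":"array"},"claw":{"type":"array"}},"required":["slide","roll","claw"]}

```bash
mkdir -p pics; ls
cat > h.py <<'E'
import numpy as np,cv2
from bench import *
def world(p,uv,z=None):
    """pixel -> world; at given world height z, or by depth map"""
    u,v=uv; K=p["mtx"]; T=np.array(p["world_from_camera"])
    d=np.array([(u-K[0][2])/K[0][0],-(v-K[1][2])/K[1][1],-1.])
    R,t=T[:3,:3],T[:3,3]; w=R@d
    s=(z-t[2])/w[2] if z is not None else p["z_map"][int(round(v)),int(round(u))]
    return t+s*w
E
python3 - <<'E'
from h import *
s=read_state(); print({k:np.round(v,3) for k,v in s.items()}, grip_point_offset)
H={'shaker':0,'grip':76,'mouth':32,'dish':0,'bat':0,'mug':0,'jar':0,'brush':0,'bay0':8,'bay1':8,'bay2':8}
for n in("top","side"):
    p=get_image(n); cv2.imwrite(f"pics/{n}0.png",p["img"][:,:,::-1])
    print(n,np.round(p["world_from_camera"],2).tolist(),[k for k in p])
    for k,z in H.items():
        for r in place_of(p,k)[:1]: print(k,np.round(r["at"]),round(r["conf"],2),np.round(world(p,r["at"],z)))
E
```

```text
pics
{'clock': np.float64(0.0), 'joints': array([-9.760e-01,  3.860e-01,  7.000e-03, -1.000e-03, -1.194e+00,
       -2.590e-01]), 'joint_vel': array([-0.   , -0.   , -0.   ,  0.   ,  0.001, -0.002]), 'joint_efforts': array([-1.0000e-03, -3.9229e+01,  1.8839e+01,  4.1860e+00, -5.0000e-03,
       -0.0000e+00]), 'position': array([ 205.925, -589.877,  403.588]), 'ee_rot': array([-0.167,  0.986,  0.001, -0.   ]), 'contact_force': array([ 0.854, -0.02 ,  0.06 ]), 'wrist_torque': array([ 0.022, -0.007,  0.021]), 'grasp_force': np.float64(0.0), 'gripper_width': np.float64(85.322)} 154.70000000000002
top [[-0.06, 0.97, -0.22, 316.28], [-1.0, -0.06, 0.01, 26.18], [-0.01, 0.22, 0.98, 1156.65], [0.0, 0.0, 0.0, 1.0]] ['img', 'z_map', 'mtx', 'world_from_camera', 'shot']
shaker [187. 254.] 0.74 [447. 321.   0.]
grip [181. 250.] 0.71 [452. 319.  76.]
mouth [200. 280.] 0.58 [367. 276.  32.]
dish [290. 231.] 0.58 [498.   8.   0.]
bat [397. 239.] 0.78 [ 452. -311.    0.]
mug [212. 173.] 0.93 [696. 243.   0.]
jar [374. 165.] 0.92 [ 690. -269.    0.]
brush [297. 159.] 0.71 [725. -28.   0.]
bay0 [322. 234.] 0.93 [481. -87.   8.]
bay1 [322. 234.] 0.93 [481. -87.   8.]
bay2 [322. 234.] 0.93 [481. -87.   8.]
side [[0.7, 0.38, -0.61, -50.06], [-0.72, 0.37, -0.59, -538.67], [-0.0, 0.85, 0.53, 586.83], [0.0, 0.0, 0.0, 1.0]] ['img', 'z_map', 'mtx', 'world_from_camera', 'shot']
shaker [182. 200.] 0.71 [457. 332.   0.]
grip [177. 176.] 0.8 [452. 334.  76.]
mouth [163. 208.] 0.76 [371. 285.  32.]
dish [277. 245.] 0.79 [493.  -2.   0.]
bat [379. 330.] 0.76 [ 440. -312.    0.]
mug [265. 181.] 0.85 [693. 246.   0.]
jar [423. 255.] 0.68 [ 696. -265.    0.]
brush [343. 208.] 0.6 [731. -16.   0.]
bay0 [296. 258.] 0.91 [480. -72.   8.]
bay1 [296. 258.] 0.91 [480. -72.   8.]
bay2 [296. 258.] 0.91 [480. -72.   8.]
```

Run:
```python
import cv2
a=cv2.imread('pics/top0.png');b=cv2.imread('pics/side0.png')
cv2.imwrite('pics/c0.png',cv2.resize(cv2.hconcat([a[110:320,100:480],b[110:380,100:480][:210]]),(0,0),fx=1.05,fy=1.05))
cv2.imwrite('pics/c1.png',cv2.resize(cv2.vconcat([a[100:310,130:470],b[150:360,100:440]]),(0,0),fx=1.42,fy=1.42))
```

```text
(no output)
```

View pics/c1.png

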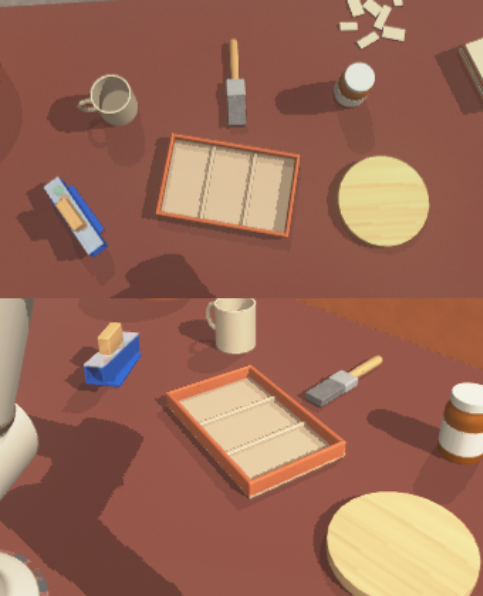

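```bash
cat >> h.py <<'E'
def cloud(p):
    K=p["mtx"];T=np.array(p["world_from_camera"]);v,u=np.mgrid[:420,:560];s=p["z_map"]
    c=np.stack([(u-K[0][2])/K[0][0]*s,-(v-K[1][2])/K[1][1]*s,-s],-1)
    return c@T[:3,:3].T+T[:3,3]
def rect(P):
    (c,(w,h),a)=cv2.minAreaRect(P[:,:2].astype(np.float32))
    b=cv2.boxPoints((c,(w,h),a)); e=b[1]-b[0]; f=b[2]-b[1]
    l=e if np.hypot(*e)>np.hypot(*f) else f
    return np.round(c,1),np.round([w,h]),round(float(np.degrees(np.arctan2(l[1],l[0])))%180,1)
E
python3 - <<'E'
from h import *
for n in("top","side"):
    p=get_image(n); W=cloud(p); I=p["img"].astype(int); ok=p["z_map"]>0
    r,g,b=I[...,0],I[...,1],I[...,2]; x,y,z=W[...,0],W[...,1],W[...,2]
    N=lambda X,Y,R:(np.hypot(x-X,y-Y)<R)&ok
    m=N(452,326,60)&(z>80); print(n,'block',m.sum(),z[m].max().round(),rect(W[m]))
    m=N(452,326,130)&(z>15)&(z<75); print('shaker',m.sum(),rect(W[m]))
    m=N(497,3,200)&(z>22)&(z<45)&(r>b+60); print('dish rim',m.sum(),rect(W[m]),z[m].mean())
    m=N(447,-311,130)&(z>12)&(z<30); print('bat',m.sum(),cv2.minEnclosingCircle(W[m][:,:2].astype(np.float32)),W[m].mean(0))
    print('jar',W[N(693,-267,80)&(z>60)].mean(0),'mug',W[N(693,244,90)&(z>60)].mean(0))
E
```

```text
top block 219 99.0 (array([446.8, 323.6]), array([66., 24.]), 33.6)
shaker 654 (array([449.4, 324.8]), array([180.,  36.]), 34.0)
dish rim 803 (array([497.5,   7.5]), array([278., 176.]), 76.6) 29.666821997538694
bat 3183 ((444.1483459472656, -313.26776123046875), 95.34768676757812) [ 442.93843881 -312.83725113   18.26178846]
jar [ 679.21881933 -264.78610568   99.77787076] mug [686.56679816 242.59865479  82.64934378]
side block 180 97.0 (array([446.4, 322. ]), array([69., 24.]), 33.6)
shaker 804 (array([448.6, 323.4]), array([182.,  38.]), 33.1)
dish rim 1379 (array([496.9,   6.6]), array([281., 178.]), 76.7) 28.389256083227504
bat 7051 ((444.3609619140625, -313.98968505859375), 96.10574340820312) [ 436.63789976 -320.55496617   18.6480951 ]
jar [ 670.87656889 -276.43236493   93.18033823] mug [683.02379155 236.399474    80.18231375]
```

```bash
cat >> h.py <<'E'
def go(*pts):
    """pts: (grip-point x,y,z, heading) -> slide (m) and roll (deg) from the present pose"""
    s=read_state(); q=np.array(s["ee_rot"])
    from scipy.spatial.transform import Rotation as Ro
    R=Ro.from_quat(q).as_matrix(); H=np.degrees(np.arctan2(R[1,0],R[0,0])); P=np.array(s["position"])+R[:,2]*grip_point_offset
    print("t",round(float(s["clock"]),2),"grip",np.round(P,1),"H",round(H%360,1),"tilt",np.round(R[:,2],3),"F",np.round(s["contact_force"],1),"w",round(float(s["gripper_width"]),1))
    for p in pts: print(p, np.round(R.T@(np.array(p[:3])-P)/1000,4).tolist(), round((H-p[3]+180)%360-180,1))
E
python3 -c "
from h import *
go((440,-150,220,205),(447,323,180,213.6))"
```

```text
t 1.3 grip [ 206.  -590.1  250. ] H 199.2 tilt [ 0. -0. -1.] F [-0.1  0.5  0.2] w 85.4
(440, -150, 220, 205) [-0.366, 0.3383, 0.03] -5.8
(447, 323, 180, 213.6) [-0.5285, 0.7826, 0.07] -14.4
```

carry_out(
  slide=[
    [-0.366,0.338,0.03],
    [-0.366,0.338,0.03],
    [-0.366,0.338,0.03],
    [-0.366,0.338,0.03],
    [-0.366,0.338,0.03],
    [-0.366,0.338,0.03],
    [-0.366,0.338,0.03],
    [-0.366,0.338,0.03],
  ],
  roll=[-6,-6,-6,-6,-6,-6,-6,-6],
  claw=[0.085,0.085,0.085,0.085,0.085,0.085,0.085,0.085],
)

```text
clock: 2.3
position: [440.7, -148.4, 375.1]
ee_rot: [-0.219, 0.976, -0.0, 0.001]
contact_force: [0.5, -0.3, -0.2]
gripper_width: 84.8
grasp_force: 0.0
```

```bash
python3 -c "
from h import *
go((447,323,180,213.6))"
```

```text
t 2.3 grip [ 441.  -148.4  220.4] H 205.3 tilt [ 0.001 -0.    -1.   ] F [ 0.5 -0.3 -0.2] w 84.8
(447, 323, 180, 213.6) [-0.2066, 0.4238, 0.0403] -8.3
```

carry_out(
  slide=[
    [-0.207,0.424,0.04],
    [-0.207,0.424,0.04],
    [-0.207,0.424,0.04],
    [-0.207,0.424,0.04],
    [-0.207,0.424,0.04],
    [-0.207,0.424,0.04],
    [-0.207,0.424,0.04],
    [-0.207,0.424,0.04],
  ],
  roll=[-8.3,-8.3,-8.3,-8.3,-8.3,-8.3,-8.3,-8.3],
  claw=[0.06,0.06,0.06,0.06,0.06,0.06,0.06,0.06],
)

```text
clock: 3.3
position: [446.3, 324.4, 334.5]
ee_rot: [-0.29, 0.957, 0.0, 0.0]
contact_force: [1.2, -0.6, -0.3]
gripper_width: 60.2
grasp_force: 0.0
```

```bash
python3 -c "
from h import *
go((447,323,76,213.6))"
```

```text
t 3.3 grip [446.3 324.4 179.8] H 213.7 tilt [ 0.  0. -1.] F [ 1.2 -0.6 -0.3] w 60.2
(447, 323, 76, 213.6) [0.0003, -0.0015, 0.1038] 0.1
```

carry_out(
  slide=[
    [0,-0.001,0.05],
    [0,-0.001,0.09],
    [0,-0.001,0.103],
    [0,-0.001,0.103],
    [0,-0.001,0.103],
    [0,-0.001,0.103],
    [0,-0.001,0.103],
    [0,-0.001,0.103],
  ],
  roll=[0,0,0,0,0,0,0,0],
  claw=[0.06,0.06,0.06,0.06,0.0,0.0,0.0,0.0],
)

```text
clock: 4.3
position: [447.5, 321.2, 233.3]
ee_rot: [-0.289, 0.957, 0.001, 0.001]
contact_force: [-1.9, 0.7, 6.9]
gripper_width: 23.4
grasp_force: 61.2
```

```bash
python3 -c "
from h import *
go((450,320,150,200),(490,-20,150,170),(500,-300,150,130),(562,-455,120,130))"
```

```text
t 4.3 grip [447.8 321.5  78.6] H 213.6 tilt [ 0.002  0.002 -1.   ] F [-1.9  0.7  6.9] w 23.4
(450, 320, 150, 200) [-0.0012, -0.0024, -0.0714] 13.6
(490, -20, 150, 170) [0.1534, -0.3078, -0.0721] 43.6
(500, -300, 150, 130) [0.2999, -0.5467, -0.0727] 83.6
(562, -455, 120, 130) [0.334, -0.7101, -0.0429] 83.6
```

carry_out(
  slide=[
    [0,0,-0.03],
    [0,0,-0.06],
    [0.01,-0.02,-0.075],
    [0.028,-0.055,-0.075],
    [0.05,-0.1,-0.075],
    [0.073,-0.147,-0.075],
    [0.097,-0.195,-0.075],
    [0.12,-0.242,-0.075],
  ],
  roll=[0,0,2,7,14,21,28,36],
  claw=[0,0,0,0,0,0,0,0],
)

```text
clock: 5.3
position: [479.6, 49.8, 305.8]
ee_rot: [0.025, 1.0, -0.0, -0.001]
contact_force: [0.5, 0.5, -3.7]
gripper_width: 23.3
grasp_force: 59.9
```

```bash
python3 -c "
from h import *
go((490,-20,150,170),(500,-300,150,130),(562,-455,120,130))"
```

```text
t 5.3 grip [479.1  49.7 151.1] H 177.2 tilt [-0.003 -0.001 -1.   ] F [ 0.5  0.5 -3.7] w 23.3
(490, -20, 150, 170) [-0.0143, -0.0691, 0.0011] 7.2
(500, -300, 150, 130) [-0.038, -0.3483, 0.0013] 47.2
(562, -455, 120, 130) [-0.1076, -0.5, 0.0312] 47.2
```

carry_out(
  slide=[
    [-0.005,-0.05,0],
    [-0.01,-0.11,0],
    [-0.018,-0.17,0],
    [-0.025,-0.23,0],
    [-0.032,-0.29,0],
    [-0.04,-0.35,0],
    [-0.065,-0.41,0.01],
    [-0.09,-0.46,0.02],
  ],
  roll=[6,13,20,27,34,41,46,47],
  claw=[0,0,0,0,0,0,0,0],
)

```text
clock: 6.3
position: [549.5, -413.3, 285.1]
ee_rot: [0.42, 0.907, 0.0, -0.002]
contact_force: [2.1, 0.3, -3.2]
gripper_width: 22.9
grasp_force: 59.9
```

Run:
```python
from h import *
p=get_image("top"); cv2.imwrite("pics/t1.png",p["img"][:,:,::-1])
q=get_image("side"); cv2.imwrite("pics/s1.png",q["img"][:,:,::-1])
cv2.imwrite('pics/c2.png',cv2.vconcat([p["img"][200:420,200:560,::-1],q["img"][200:420,200:560,::-1]]))
go((562,-455,120,130),(562,-455,85,130))
```

```text
t 6.4 grip [ 549.4 -415.6  126.6] H 130.1 tilt [-0.005  0.002 -1.   ] F [-1.5  1.7 -4.1] w 23.3
(562, -455, 120, 130) [-0.0383, -0.0158, 0.0064] 0.1
(562, -455, 85, 130) [-0.0385, -0.0157, 0.0414] 0.1
```

View pics/c2.png

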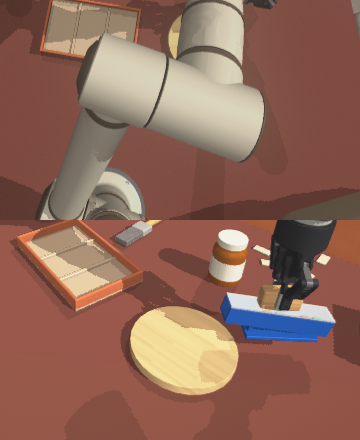

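carry_out(
  slide=[
    [-0.02,-0.008,0],
    [-0.0385,-0.0157,0.006],
    [-0.0385,-0.0157,0.03],
    [-0.0385,-0.0157,0.04],
    [-0.0385,-0.0157,0.04],
  ],
  roll=[0,0,0,0,0],
  claw=[0,0,0,0,0],
)

```text
clock: 7.02
position: [563.2, -449.9, 245.0]
ee_rot: [0.419, 0.908, 0.0, -0.002]
contact_force: [-0.8, -0.6, -2.9]
gripper_width: 23.0
grasp_force: 60.0
```

Run:
```python
from h import *
d=np.array([np.cos(np.radians(130)),np.sin(np.radians(130))]); b=np.array([443.5,-313])
L=[]
for th in (0,5,10,15,20,25):
    c,s=np.cos(np.radians(th)),np.sin(np.radians(th)); x=b-(95+60*c-78*s)*d
    L.append((*np.round(x,1),round(8+60*s+78*c,1),130))
go(*L)
```

```text
t 7.03 grip [ 562.6 -449.6   90.3] H 130.5 tilt [-0.004  0.002 -1.   ] F [-0.8 -0.6 -2.9] w 23.0
(np.float64(543.1), np.float64(-431.7), np.float64(86.0), 130) [0.0262, -0.0032, 0.0044] 0.5
(np.float64(538.6), np.float64(-426.4), np.float64(90.9), 130) [0.0332, -0.0032, -0.0005] 0.5
(np.float64(533.8), np.float64(-420.7), np.float64(95.2), 130) [0.0407, -0.0031, -0.0048] 0.5
(np.float64(528.8), np.float64(-414.7), np.float64(98.9), 130) [0.0485, -0.0031, -0.0084] 0.5
(np.float64(523.7), np.float64(-408.5), np.float64(101.8), 130) [0.0565, -0.0029, -0.0113] 0.5
(np.float64(518.3), np.float64(-402.2), np.float64(104.0), 130) [0.0648, -0.0029, -0.0135] 0.5
```

carry_out(
  slide=[
    [0.015,0.001,0],
    [0.03,0.001,0],
    [0.037,0.001,-0.004],
    [0.044,0.001,-0.008],
    [0.052,0.001,-0.012],
    [0.06,0.001,-0.015],
    [0.068,0.001,-0.017],
    [0.068,0.001,-0.017],
  ],
  roll=[0.3,0.5,0.5,0.5,0.5,0.5,0.5,0.5],
  claw=[0,0,0,0,0,0,0,0],
)

```text
clock: 8.02
position: [520.3, -397.5, 264.0]
ee_rot: [0.422, 0.907, 0.0, -0.0]
contact_force: [0.3, 1.0, -3.6]
gripper_width: 23.2
grasp_force: 60.0
```

Run:
```python
from h import *
q=get_image("side")
cv2.imwrite('pics/c3.png',cv2.resize(q["img"][190:340,330:560,::-1],(0,0),fx=2.5,fy=2.5,interpolation=2))
go()
```

```text
t 8.07 grip [ 520.6 -397.9  109.2] H 130.1 tilt [ 0. -0. -1.] F [-0.6  0.2 -3.4] w 23.7
```

View pics/c3.png

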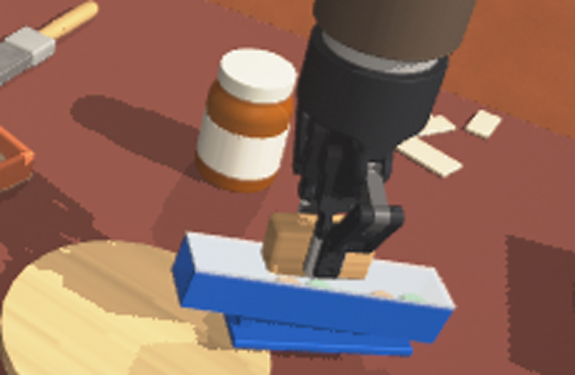

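```bash
cat >> h.py <<'E'
def tilt():
    """nose-down pitch of the shaker in the grip, from chute points in the side view"""
    q=get_image("side");W=cloud(q);I=q["img"].astype(int);s=read_state()
    from scipy.spatial.transform import Rotation as Ro
    R=Ro.from_quat(s["ee_rot"]).as_matrix();P=np.array(s["position"])+R[:,2]*grip_point_offset
    L=(W-P)@R  # tool axes: x mouthward, z down
    m=(q["z_map"]>0)&(abs(L[...,0])<115)&(abs(L[...,1])<35)&(abs(L[...,2])<120)&(I[...,2]>I[...,0]+60)
    B=L[m]; x,z=B[:,0],B[:,2]; e=[]
    for a in np.arange(-90,91,15): # lower outline
        e.append((a,round(float(np.max(z[abs(x-a)<5])),1) if (abs(x-a)<5).any() else None))
    print(m.sum(),"x",x.min().round(),x.max().round(),"y",np.round(B[:,1].mean()),"lower outline",e)
    (c,(w,h),an)=cv2.minAreaRect(B[:,[0,2]].astype(np.float32));print("rect",np.round(c),round(w),round(h),round(an,1))
    return q
E
python3 - <<'E'
from h import *
tilt()
E
```

```text
2331 x -91.0 87.0 y -17.0 lower outline [(np.int64(-90), 70.2), (np.int64(-75), 73.1), (np.int64(-60), 74.6), (np.int64(-45), 77.1), (np.int64(-30), 75.6), (np.int64(-15), 75.3), (np.int64(0), 77.3), (np.int64(15), 75.2), (np.int64(30), 77.5), (np.int64(45), 75.2), (np.int64(60), 53.5), (np.int64(75), 51.6), (np.int64(90), 49.8)]
rect [-1. 54.] 56 178 82.7
```

Run:
```python
from h import *
d=np.array([np.cos(np.radians(130)),np.sin(np.radians(130))]); b=np.array([443.5,-313])
x=b-175*d; go((*x,109,130),(*x,80,130))
```

```text
t 8.12 grip [ 520.8 -398.   109. ] H 130.1 tilt [ 0. -0. -1.] F [ 0.   0.  -4.4] w 23.4
(np.float64(555.9878316951445), np.float64(-447.0577775458212), 109, 130) [-0.0602, -0.0046, 0.0001] 0.1
(np.float64(555.9878316951445), np.float64(-447.0577775458212), 80, 130) [-0.0602, -0.0046, 0.0291] 0.1
```

carry_out(
  slide=[
    [-0.03,-0.005,0],
    [-0.06,-0.005,0],
    [-0.06,-0.005,0.01],
    [-0.06,-0.005,0.026],
    [-0.06,-0.005,0.026],
    [-0.06,-0.005,0.026],
  ],
  roll=[0,0,0,0,0,0],
  claw=[0,0,0,0,0,0],
)

```text
clock: 8.88
position: [555.4, -446.8, 237.7]
ee_rot: [0.422, 0.907, -0.0, -0.0]
contact_force: [0.1, -0.4, -2.8]
gripper_width: 23.2
grasp_force: 60.0
```

Run:
```python
from h import *
d=np.array([np.cos(np.radians(130)),np.sin(np.radians(130))]); b=np.array([443.5,-313])
L=[]
for th in (0,5,10,15,20,25):
    c,s=np.cos(np.radians(th)),np.sin(np.radians(th)); x=b-(95+60*c-76*s)*d
    L.append((*np.round(x,1),round(3+60*s+76*c,1),130))
go(*L)
```

```text
t 8.88 grip [ 555.3 -446.8   83. ] H 130.1 tilt [-0.001  0.    -1.   ] F [ 0.1 -0.4 -2.8] w 23.2
(np.float64(543.1), np.float64(-431.7), np.float64(79.0), 130) [0.0194, 0.0004, 0.004] 0.1
(np.float64(538.7), np.float64(-426.5), np.float64(83.9), 130) [0.0262, 0.0004, -0.0009] 0.1
(np.float64(534.1), np.float64(-420.9), np.float64(88.3), 130) [0.0335, 0.0005, -0.0053] 0.1
(np.float64(529.2), np.float64(-415.1), np.float64(91.9), 130) [0.0411, 0.0005, -0.0089] 0.1
(np.float64(524.1), np.float64(-409.1), np.float64(94.9), 130) [0.0489, 0.0004, -0.0119] 0.1
(np.float64(518.9), np.float64(-402.8), np.float64(97.2), 130) [0.0571, 0.0005, -0.0142] 0.1
```

carry_out(
  slide=[
    [0.012,0,0.003],
    [0.02,0,0.004],
    [0.025,0,0.003],
    [0.03,0,0.001],
    [0.035,0,-0.002],
    [0.035,0,-0.003],
  ],
  roll=[0,0,0,0,0,0],
  claw=[0,0,0,0,0,0],
)

```text
clock: 9.62
position: [534.2, -421.1, 242.0]
ee_rot: [0.422, 0.907, -0.001, 0.004]
contact_force: [3.5, -3.9, -8.3]
gripper_width: 23.2
grasp_force: 59.4
```

Run:
```python
from h import *
go(); tilt()
```

```text
t 9.62 grip [ 535.2 -421.8   87.3] H 130.1 tilt [ 0.006 -0.004 -1.   ] F [ 3.5 -3.9 -8.3] w 23.2
2271 x -93.0 85.0 y -17.0 lower outline [(np.int64(-90), 67.5), (np.int64(-75), 71.3), (np.int64(-60), 73.7), (np.int64(-45), 76.0), (np.int64(-30), 73.9), (np.int64(-15), 75.7), (np.int64(0), 75.5), (np.int64(15), 78.0), (np.int64(30), 78.9), (np.int64(45), 78.6), (np.int64(60), 56.3), (np.int64(75), 54.4), (np.int64(90), 50.8)]
rect [-4. 55.] 56 177 84.6
```

carry_out(
  slide=[
    [0.007,0,-0.003],
    [0.014,0,-0.006],
    [0.021,0,-0.008],
    [0.024,0,-0.009],
  ],
  roll=[0,0,0,0],
  claw=[0,0,0,0],
)

```text
clock: 10.18
position: [519.2, -403.2, 251.5]
ee_rot: [0.422, 0.907, -0.001, 0.005]
contact_force: [4.2, -5.5, -7.8]
gripper_width: 23.0
grasp_force: 59.3
```

Run:
```python
from h import *
go(); q=tilt()
cv2.imwrite('pics/c4.png',cv2.resize(q["img"][190:340,330:560,::-1],(0,0),fx=2.5,fy=2.5,interpolation=2))
```

```text
t 10.18 grip [ 520.5 -404.2   96.8] H 130.1 tilt [ 0.009 -0.006 -1.   ] F [ 4.2 -5.5 -7.8] w 23.0
2265 x -107.0 70.0 y -18.0 lower outline [(np.int64(-90), 52.4), (np.int64(-75), 58.9), (np.int64(-60), 63.7), (np.int64(-45), 71.0), (np.int64(-30), 72.3), (np.int64(-15), 76.5), (np.int64(0), 81.5), (np.int64(15), 87.0), (np.int64(30), 68.1), (np.int64(45), 69.9), (np.int64(60), 73.0), (np.int64(75), None), (np.int64(90), None)]
rect [-20.  52.] 176 57 9.8
```

View pics/c4.png

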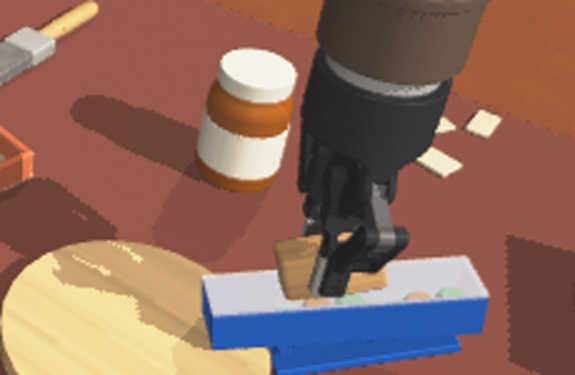

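carry_out(
  slide=[
    [0.006,0,-0.002],
    [0.012,0,-0.004],
    [0.018,0,-0.005],
    [0.018,0,-0.005],
  ],
  roll=[0,0,0,0],
  claw=[0,0,0,0],
)

```text
clock: 10.72
position: [508.4, -390.0, 258.0]
ee_rot: [0.421, 0.907, -0.001, 0.007]
contact_force: [4.6, -6.6, -1.8]
gripper_width: 23.3
grasp_force: 60.1
```

Run:
```python
from h import *
go(); q=tilt()
```

```text
t 10.72 grip [ 510.1 -391.3  103.3] H 130.1 tilt [ 0.011 -0.008 -1.   ] F [ 4.6 -6.6 -1.8] w 23.3
2263 x -114.0 60.0 y -18.0 lower outline [(np.int64(-90), 42.4), (np.int64(-75), 51.5), (np.int64(-60), 59.9), (np.int64(-45), 64.7), (np.int64(-30), 71.5), (np.int64(-15), 82.2), (np.int64(0), 88.4), (np.int64(15), 72.7), (np.int64(30), 76.5), (np.int64(45), 81.7), (np.int64(60), 65.8), (np.int64(75), None), (np.int64(90), None)]
rect [-30.  48.] 176 55 18.8
```

Run:
```python
from h import *
go((515,-397,110,130),(510,-391,170,140),(490,-260,170,166.6),(554,-99,170,166.6),(554,-99,140,166.6))
```

```text
t 10.78 grip [ 510.2 -391.4  103.3] H 130.1 tilt [ 0.011 -0.008 -1.   ] F [ 5.1 -6.2 -2.6] w 23.1
(515, -397, 110, 130) [-0.0075, 0.0001, -0.0066] 0.1
(510, -391, 170, 140) [-0.0005, 0.0003, -0.0667] -9.9
(490, -260, 170, 166.6) [0.1125, 0.0695, -0.068] -36.5
(554, -99, 170, 166.6) [0.1943, 0.2222, -0.0685] -36.5
(554, -99, 140, 166.6) [0.1947, 0.2221, -0.0386] -36.5
```

carry_out(
  slide=[
    [-0.008,0,-0.008],
    [-0.006,0,-0.035],
    [0,0,-0.062],
    [0.004,0.002,-0.067],
    [0.015,0.009,-0.067],
    [0.034,0.02,-0.067],
    [0.057,0.035,-0.067],
    [0.085,0.052,-0.067],
  ],
  roll=[0,-2,-8,-15,-22,-28,-33,-36.5],
  claw=[0,0,0,0,0,0,0,0],
)

```text
clock: 11.78
position: [490.4, -288.9, 321.8]
ee_rot: [0.117, 0.993, 0.0, -0.001]
contact_force: [-0.0, 0.5, -3.5]
gripper_width: 23.2
grasp_force: 59.9
```

Run:
```python
from h import *
go((490,-260,170,166.6),(554,-99,170,166.6),(554,-99,140,166.6))
```

```text
t 11.78 grip [ 490.1 -288.8  167.1] H 166.6 tilt [-0.002  0.001 -1.   ] F [-0.   0.5 -3.5] w 23.2
(490, -260, 170, 166.6) [0.0068, 0.028, -0.0029] 0.0
(554, -99, 170, 166.6) [-0.0182, 0.1994, -0.0029] 0.0
(554, -99, 140, 166.6) [-0.0182, 0.1994, 0.0271] 0.0
```

carry_out(
  slide=[
    [0.003,0.03,0],
    [0,0.065,0],
    [-0.005,0.1,0],
    [-0.01,0.135,0],
    [-0.015,0.165,0.005],
    [-0.018,0.188,0.015],
    [-0.018,0.199,0.023],
    [-0.018,0.199,0.027],
  ],
  roll=[0,0,0,0,0,0,0,0],
  claw=[0,0,0,0,0,0,0,0],
)

```text
clock: 12.78
position: [554.5, -100.0, 294.2]
ee_rot: [0.117, 0.993, -0.0, -0.001]
contact_force: [-0.2, -0.0, -3.4]
gripper_width: 23.4
grasp_force: 59.9
```

Run:
```python
from h import *
go((554,-99,140,166.6)); q=tilt()
p=get_image("top")
cv2.imwrite('pics/c5.png',cv2.resize(cv2.vconcat([q["img"][110:300,200:450,::-1],p["img"][160:310,200:450,::-1]]),(0,0),fx=1.75,fy=1.75,interpolation=2))
```

```text
t 12.78 grip [ 554.2 -100.   139.5] H 166.6 tilt [-0.002 -0.    -1.   ] F [-0.2 -0.  -3.4] w 23.4
(554, -99, 140, 166.6) [0.0004, 0.001, -0.0005] -0.0
1181 x -114.0 60.0 y -17.0 lower outline [(np.int64(-90), 40.6), (np.int64(-75), 50.0), (np.int64(-60), 57.1), (np.int64(-45), 67.9), (np.int64(-30), 72.7), (np.int64(-15), 79.4), (np.int64(0), 87.4), (np.int64(15), 73.3), (np.int64(30), 74.6), (np.int64(45), 81.8), (np.int64(60), 64.8), (np.int64(75), None), (np.int64(90), None)]
rect [-30.  48.] 177 55 19.3
```

View pics/c5.png

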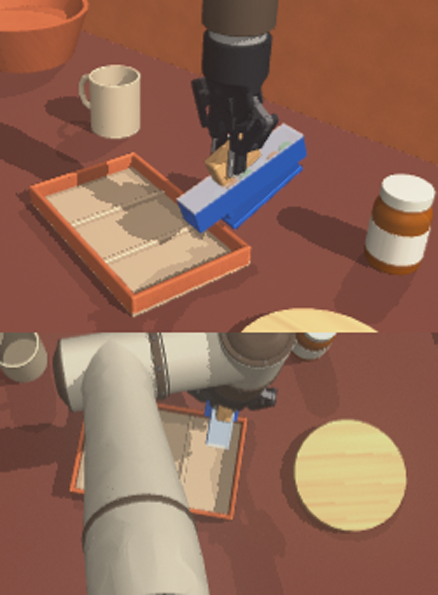

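carry_out(
  slide=[
    [0.025,0,0],
    [0,0,0],
    [0.025,0,0],
    [0,0,0],
    [0.025,0,0],
    [0,0,0],
    [0,0,0],
  ],
  roll=[0,0,0,0,0,0,0],
  claw=[0,0,0,0,0,0,0],
)

```text
clock: 13.75
position: [555.9, -101.4, 295.6]
ee_rot: [0.118, 0.993, -0.0, 0.001]
contact_force: [0.7, -0.2, -3.9]
gripper_width: 23.4
grasp_force: 60.1
```

```bash
cat >> h.py <<'E'
def nug():
    """nuggets seen in side view: in dish frame (lying in the dish) or tool frame (in chute)"""
    q=get_image("side");s=read_state()
    from scipy.spatial.transform import Rotation as Ro
    R=Ro.from_quat(s["ee_rot"]).as_matrix();P=np.array(s["position"])+R[:,2]*grip_point_offset
    W=cloud(q);a=np.radians(-13.4);ex=np.array([np.cos(a),np.sin(a)]);ey=np.array([-ex[1],ex[0]])
    seen=[]
    for k in("nugget0","nugget1","nugget2"):
        for r in recognise(q,k):
            u,v=np.round(r["at"]).astype(int)
            if r["conf"]<.25: continue
            w=W[v,u]; L=(w-P)@R; D=w[:2]-[497,7]
            seen.append((k[-1],round(r["conf"],2),(int(u),int(v)),"world",np.round(w).tolist(),"dish",np.round([D@ex,D@ey]).tolist(),"tool",np.round(L).tolist()))
    for x in seen: print(*x)
    return q
E
python3 - <<'E'
from h import *
go();nug()
E
```

```text
t 13.75 grip [ 556.3 -101.5  140.9] H 166.5 tilt [ 0.003 -0.001 -1.   ] F [ 0.7 -0.2 -3.9] w 23.4
0 0.58 (265, 261) world [412.0, -45.0, 25.0] dish [-71.0, -70.0] tool [153.0, 21.0, 115.0]
0 0.45 (288, 258) world [453.0, -73.0, 25.0] dish [-24.0, -88.0] tool [106.0, 3.0, 115.0]
1 0.58 (265, 261) world [412.0, -45.0, 25.0] dish [-71.0, -70.0] tool [153.0, 21.0, 115.0]
1 0.45 (288, 258) world [453.0, -73.0, 25.0] dish [-24.0, -88.0] tool [106.0, 3.0, 115.0]
2 0.58 (265, 261) world [412.0, -45.0, 25.0] dish [-71.0, -70.0] tool [153.0, 21.0, 115.0]
2 0.45 (288, 258) world [453.0, -73.0, 25.0] dish [-24.0, -88.0] tool [106.0, 3.0, 115.0]
```

Run:
```python
from h import *
go((591,-15.5,140,166.6))
```

```text
t 13.95 grip [ 554.3 -100.7  140.2] H 166.5 tilt [-0.  0. -1.] F [-0.5 -0.7 -3.8] w 23.0
(591, -15.5, 140, 166.6) [-0.0158, 0.0915, 0.0001] -0.1
```

carry_out(
  slide=[
    [0,0.012,-0.004],
    [-0.002,0.032,-0.004],
    [-0.006,0.056,-0.004],
    [-0.01,0.076,-0.002],
    [-0.014,0.088,0],
    [-0.016,0.0915,0],
    [-0.016,0.0915,0],
  ],
  roll=[0,0,0,0,0,0,0],
  claw=[0,0,0,0,0,0,0],
)

```text
clock: 14.82
position: [591.8, -15.0, 294.5]
ee_rot: [0.117, 0.993, -0.0, -0.0]
contact_force: [-0.5, -0.2, -4.1]
gripper_width: 23.3
grasp_force: 60.0
```

Run:
```python
from h import *
go();q=nug()
cv2.imwrite('pics/c6.png',cv2.resize(q["img"][130:300,200:400,::-1],(0,0),fx=3,fy=3,interpolation=2))
```

```text
t 14.82 grip [591.7 -15.  139.8] H 166.5 tilt [-0.001 -0.    -1.   ] F [-0.5 -0.2 -4.1] w 23.3
0 0.61 (289, 259) world [452.0, -77.0, 25.0] dish [-24.0, -92.0] tool [121.0, -93.0, 115.0]
0 0.59 (266, 263) world [407.0, -52.0, 27.0] dish [-74.0, -79.0] tool [170.0, -79.0, 113.0]
0 0.45 (276, 273) world [398.0, -91.0, 29.0] dish [-74.0, -119.0] tool [170.0, -119.0, 111.0]
1 0.61 (289, 259) world [452.0, -77.0, 25.0] dish [-24.0, -92.0] tool [121.0, -93.0, 115.0]
1 0.59 (266, 263) world [407.0, -52.0, 27.0] dish [-74.0, -79.0] tool [170.0, -79.0, 113.0]
1 0.45 (276, 273) world [398.0, -91.0, 29.0] dish [-74.0, -119.0] tool [170.0, -119.0, 111.0]
2 0.61 (289, 259) world [452.0, -77.0, 25.0] dish [-24.0, -92.0] tool [121.0, -93.0, 115.0]
2 0.59 (266, 263) world [407.0, -52.0, 27.0] dish [-74.0, -79.0] tool [170.0, -79.0, 113.0]
2 0.45 (276, 273) world [398.0, -91.0, 29.0] dish [-74.0, -119.0] tool [170.0, -119.0, 111.0]
```

View pics/c6.png

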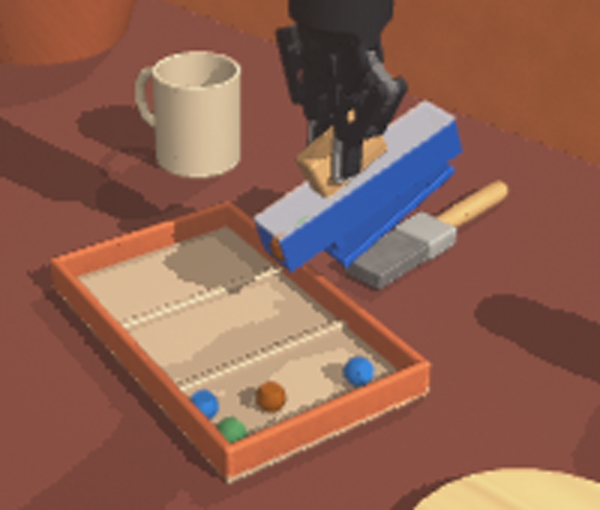

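carry_out(
  slide=[
    [0.01,0,0],
    [0,0,0],
    [0,0,0],
  ],
  roll=[0,0,0],
  claw=[0,0,0],
)

```text
clock: 15.4
position: [592.3, -15.2, 295.1]
ee_rot: [0.117, 0.993, 0.0, 0.001]
contact_force: [0.6, -0.3, -3.7]
gripper_width: 23.6
grasp_force: 60.1
```

Run:
```python
from h import *
go();q=nug()
cv2.imwrite('pics/c7.png',cv2.resize(q["img"][170:300,200:370,::-1],(0,0),fx=3.5,fy=3.5,interpolation=2))
```

```text
t 15.4 grip [592.5 -15.2 140.4] H 166.5 tilt [ 0.001  0.    -1.   ] F [ 0.6 -0.3 -3.7] w 23.6
0 0.6 (267, 264) world [407.0, -56.0, 27.0] dish [-73.0, -82.0] tool [171.0, -83.0, 113.0]
0 0.51 (284, 231) world [513.0, -4.0, 32.0] dish [18.0, -7.0] tool [80.0, -8.0, 109.0]
0 0.46 (318, 253) world [510.0, -109.0, 26.0] dish [40.0, -110.0] tool [58.0, -111.0, 114.0]
1 0.6 (267, 264) world [407.0, -56.0, 27.0] dish [-73.0, -82.0] tool [171.0, -83.0, 113.0]
1 0.51 (284, 231) world [513.0, -4.0, 32.0] dish [18.0, -7.0] tool [80.0, -8.0, 109.0]
1 0.46 (318, 253) world [510.0, -109.0, 26.0] dish [40.0, -110.0] tool [58.0, -111.0, 114.0]
2 0.6 (267, 264) world [407.0, -56.0, 27.0] dish [-73.0, -82.0] tool [171.0, -83.0, 113.0]
2 0.51 (284, 231) world [513.0, -4.0, 32.0] dish [18.0, -7.0] tool [80.0, -8.0, 109.0]
2 0.46 (318, 253) world [510.0, -109.0, 26.0] dish [40.0, -110.0] tool [58.0, -111.0, 114.0]
```

View pics/c7.png

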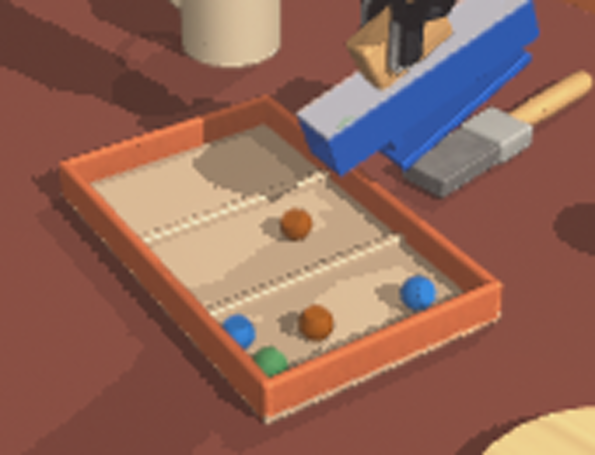

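carry_out(
  slide=[
    [0,0.012,-0.003],
    [0,0.032,-0.003],
    [0,0.056,-0.003],
    [0,0.076,-0.002],
    [0,0.086,0],
    [0,0.09,0],
    [0,0.09,0],
  ],
  roll=[0,0,0,0,0,0,0],
  claw=[0,0,0,0,0,0,0],
)

```text
clock: 16.48
position: [612.6, 72.5, 294.6]
ee_rot: [0.117, 0.993, -0.0, -0.0]
contact_force: [-0.3, -0.2, -3.2]
gripper_width: 23.1
grasp_force: 60.1
```

carry_out(
  slide=[
    [0.015,0,0],
    [0,0,0],
    [0.015,0,0],
    [0,0,0],
    [0,0,0],
  ],
  roll=[0,0,0,0,0],
  claw=[0,0,0,0,0],
)

```text
clock: 17.1
position: [613.4, 72.2, 295.0]
ee_rot: [0.117, 0.993, 0.0, 0.001]
contact_force: [-0.2, -0.6, -2.5]
gripper_width: 23.1
grasp_force: 60.1
```

Run:
```python
from h import *
go();q=nug()
cv2.imwrite('pics/c8.png',cv2.resize(q["img"][150:300,200:370,::-1],(0,0),fx=3.5,fy=3.5,interpolation=2))
```

```text
t 17.1 grip [613.6  72.3 140.3] H 166.5 tilt [ 0.001  0.    -1.   ] F [-0.2 -0.6 -2.5] w 23.1
0 0.65 (318, 251) world [512.0, -107.0, 29.0] dish [42.0, -108.0] tool [56.0, -198.0, 111.0]
0 0.62 (240, 224) world [469.0, 102.0, 22.0] dish [-49.0, 86.0] tool [147.0, -5.0, 118.0]
0 0.53 (267, 262) world [412.0, -50.0, 25.0] dish [-69.0, -75.0] tool [166.0, -166.0, 115.0]
0 0.49 (288, 258) world [453.0, -74.0, 26.0] dish [-25.0, -89.0] tool [122.0, -179.0, 114.0]
0 0.44 (284, 233) world [515.0, -2.0, 24.0] dish [20.0, -5.0] tool [78.0, -95.0, 116.0]
1 0.65 (318, 251) world [512.0, -107.0, 29.0] dish [42.0, -108.0] tool [56.0, -198.0, 111.0]
1 0.62 (240, 224) world [469.0, 102.0, 22.0] dish [-49.0, 86.0] tool [147.0, -5.0, 118.0]
1 0.53 (267, 262) world [412.0, -50.0, 25.0] dish [-69.0, -75.0] tool [166.0, -166.0, 115.0]
1 0.49 (288, 258) world [453.0, -74.0, 26.0] dish [-25.0, -89.0] tool [122.0, -179.0, 114.0]
1 0.44 (284, 233) world [515.0, -2.0, 24.0] dish [20.0, -5.0] tool [78.0, -95.0, 116.0]
2 0.65 (318, 251) world [512.0, -107.0, 29.0] dish [42.0, -108.0] tool [56.0, -198.0, 111.0]
2 0.62 (240, 224) world [469.0, 102.0, 22.0] dish [-49.0, 86.0] tool [147.0, -5.0, 118.0]
2 0.53 (267, 262) world [412.0, -50.0, 25.0] dish [-69.0, -75.0] tool [166.0, -166.0, 115.0]
2 0.49 (288, 258) world [453.0, -74.0, 26.0] dish [-25.0, -89.0] tool [122.0, -179.0, 114.0]
2 0.44 (284, 233) world [515.0, -2.0, 24.0] dish [20.0, -5.0] tool [78.0, -95.0, 116.0]
```

View pics/c8.png

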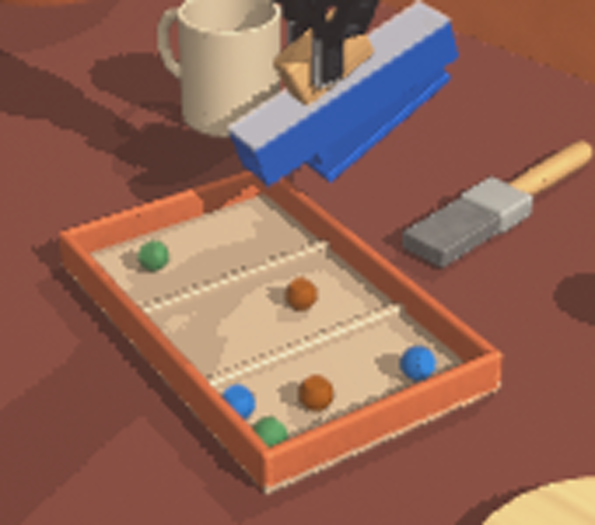

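Run:
```python
from h import *
go((600,60,190,166.6),(480,-150,190,166.6),(404.5,-304,190,166.6),(404.5,-304,125,166.6))
```

```text
t 17.3 grip [612.4  72.4 139.9] H 166.5 tilt [-0.001 -0.    -1.   ] F [-0.3 -1.2 -2.7] w 23.1
(600, 60, 190, 166.6) [0.0092, -0.015, -0.0501] -0.1
(480, -150, 190, 166.6) [0.077, -0.2471, -0.0501] -0.1
(404.5, -304, 190, 166.6) [0.1145, -0.4145, -0.05] -0.1
(404.5, -304, 125, 166.6) [0.1145, -0.4145, 0.015] -0.1
```

carry_out(
  slide=[
    [0,0,-0.04],
    [0.01,-0.02,-0.05],
    [0.028,-0.075,-0.05],
    [0.045,-0.135,-0.05],
    [0.062,-0.195,-0.05],
    [0.077,-0.25,-0.05],
    [0.09,-0.305,-0.05],
    [0.102,-0.36,-0.05],
  ],
  roll=[0,0,0,0,0,0,0,0],
  claw=[0,0,0,0,0,0,0,0],
)

```text
clock: 18.3
position: [427.0, -255.3, 344.4]
ee_rot: [0.117, 0.993, 0.0, -0.0]
contact_force: [0.8, -0.1, -3.5]
gripper_width: 23.5
grasp_force: 60.2
```

carry_out(
  slide=[
    [0.008,-0.035,0],
    [0.0125,-0.0545,0.02],
    [0.0125,-0.0545,0.045],
    [0.0125,-0.0545,0.06],
    [0.0125,-0.0545,0.06],
    [0.0125,-0.0545,0.06],
  ],
  roll=[0,0,0,0,0,0],
  claw=[0,0,0,0,0,0],
)

```text
clock: 19.05
position: [405.2, -303.9, 285.5]
ee_rot: [0.117, 0.993, -0.0, 0.001]
contact_force: [0.3, -0.1, -2.8]
gripper_width: 23.0
grasp_force: 60.1
```

Run:
```python
from h import *
go((404.5,-304,125,166.6),(404.5,-304,115,166.6),(443.5,-313,94,166.6));tilt()
```

```text
t 19.05 grip [ 405.4 -304.   130.8] H 166.6 tilt [ 0.001 -0.001 -1.   ] F [ 0.3 -0.1 -2.8] w 23.0
(404.5, -304, 125, 166.6) [0.0009, -0.0002, 0.0058] -0.0
(404.5, -304, 115, 166.6) [0.0009, -0.0002, 0.0158] -0.0
(443.5, -313, 94, 166.6) [-0.0391, 0.0001, 0.0369] -0.0
1673 x -113.0 61.0 y -18.0 lower outline [(np.int64(-90), 43.9), (np.int64(-75), 51.9), (np.int64(-60), 56.5), (np.int64(-45), 65.8), (np.int64(-30), 72.1), (np.int64(-15), 79.7), (np.int64(0), 88.2), (np.int64(15), 71.4), (np.int64(30), 75.1), (np.int64(45), 82.4), (np.int64(60), 66.8), (np.int64(75), None), (np.int64(90), None)]
rect [-30.  49.] 176 54 19.1
```

carry_out(
  slide=[
    [0,0,0.012],
    [0,0,0.021],
    [-0.008,0,0.024],
    [-0.016,0,0.028],
    [-0.025,0,0.032],
    [-0.034,0,0.035],
    [-0.041,0,0.037],
    [-0.041,0,0.037],
  ],
  roll=[0,0,0,0,0,0,0,0],
  claw=[0,0,0,0,0,0,0,0],
)

```text
clock: 20.1
position: [445.8, -313.5, 250.2]
ee_rot: [0.116, 0.993, -0.001, 0.001]
contact_force: [-1.2, 4.7, 13.5]
gripper_width: 23.3
grasp_force: 65.7
```

Run:
```python
from h import *
go((443.5,-313,94,166.6));tilt()
```

```text
t 20.1 grip [ 446.1 -313.7   95.5] H 166.6 tilt [ 0.002 -0.002 -1.   ] F [-1.2  4.7 13.5] w 23.3
(443.5, -313, 94, 166.6) [0.0027, 0.0001, 0.0015] 0.0
1662 x -93.0 85.0 y -15.0 lower outline [(np.int64(-90), 71.0), (np.int64(-75), 70.5), (np.int64(-60), 73.0), (np.int64(-45), 74.8), (np.int64(-30), 73.1), (np.int64(-15), 73.6), (np.int64(0), 73.7), (np.int64(15), 73.2), (np.int64(30), 73.1), (np.int64(45), 75.8), (np.int64(60), 52.0), (np.int64(75), 49.5), (np.int64(90), 43.3)]
rect [-3. 54.] 56 177 81.8
```

carry_out(
  slide=[
    [0,0,-0.004],
    [0.006,0,-0.004],
    [0.0065,0,-0.003],
    [0.0065,0,0],
    [0.0065,0,0],
    [0.0065,0,0],
    [0.0065,0,0],
  ],
  roll=[0,0,0,0,0,0,0],
  claw=[0,0,0,0,0,0.04,0.05],
)

```text
clock: 21.02
position: [438.6, -312.2, 247.7]
ee_rot: [0.117, 0.993, -0.0, 0.0]
contact_force: [0.7, 0.3, -0.4]
gripper_width: 50.2
grasp_force: 0.0
```

carry_out(
  slide=[
    [0,0,0],
    [0,0,-0.04],
    [0,0,-0.09],
    [0,0,-0.15],
    [0,0,-0.2],
    [0,0,-0.2],
  ],
  roll=[0,0,0,0,0,0],
  claw=[0.06,0.06,0.06,0.06,0.06,0.06],
)

```text
clock: 21.78
position: [438.8, -312.4, 452.4]
ee_rot: [0.117, 0.993, -0.002, 0.005]
contact_force: [-0.0, -0.2, -0.1]
gripper_width: 59.9
grasp_force: 0.0
```

Run:
```python
from h import *
go()
q=get_image("side");W=cloud(q);x,y,z=W[...,0],W[...,1],W[...,2];ok=(q["z_map"]>0)&(np.hypot(x-444,y+313)<110)
m=ok&(z>98)&(z<125);print('block',m.sum(),rect(W[m]),z[m].max(),np.percentile(z[m],[50,95]))
I=q["img"].astype(int);m=ok&(z>22)&(z<90);print('shaker',rect(W[m]))
p=get_image("top")
cv2.imwrite('pics/c9.png',cv2.vconcat([q["img"][130:,150:560,::-1],p["img"][150:310,150:560,::-1]]))
```

```text
t 21.77 grip [ 440.3 -313.1  297.8] H 166.6 tilt [ 0.009 -0.004 -1.   ] F [-0.  -0.2 -0.1] w 59.9
block 554 (array([ 439.6, -311.7]), array([25., 66.]), 166.1) 114.47298781476479 [110.85873059 112.80285983]
shaker (array([ 440.9, -318.6]), array([ 52., 181.]), 166.3)
```

View pics/c9.png

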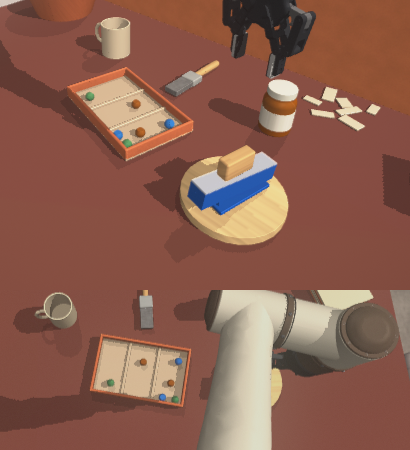

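```bash
python3 -c "
from bench import *
print(job_done())"
```

```text
the job is handed in; nothing more can be done
None
```

The job is handed in at about 22 s. All six nuggets are in the dish with no bay empty, but they fell unevenly, 4/1/1, because my first shake let four out into one bay. The shaker stands upright on the bat about 4 mm off centre and released. The last pictures show the mug, jar and brush where they were. To tilt the mouth down I pushed the shaker's foot against the bat's edge, since the moves could not tilt the tool.

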